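# Lay two solenoid valves and a bracket in a kit tray

## Robot

A 6-joint arm with a two-finger parallel gripper is mounted at the origin on the work surface. World frame = base frame: x ahead of the robot, y to its left, z up, the work surface at z = 0. Lengths are in m, angles in rad, forces in N, time in s.
With the tool pointing down it reaches from about 0.275 to 0.75 m from the base axis. Payload 10.2 kg.
Tool frame: the origin (TCP) lies midway between the tips of the shut fingers; the grasp point (between the pads) lies 19 mm behind it; z points along the fingers, y is the line along which they close (so a half turn about z gives the same grasp; the last joint's range is limited). The gripper opens to 85 mm and grips with 20 to 120 N. Pads are 22 mm wide; open, the fingers measure 114 mm over their backs; the gripper's body (76 mm by 85 mm) begins 54 mm behind the grasp point. The pads swing forward as they close: fully open they stand 13 mm farther back than shut.
Start: joints at [-1.396, 0.313, 1.498, -0, 1.331, -0.223], TCP at [0.203, -0.484, 0.231] pointing down, gripper open.
Joint ranges: [-2.94, 2.94], [-0.97, 2.17], [0.19, 2.56], [-1.23, 4.37], [0.02, 3.11], [-2.88, 2.88]. Speed limits (rad/s): [2.39, 2.39, 3.01, 3.14, 3.14, 3.14].

## Interface

Orientations are given as a 3x3 rotation matrix whose columns are the frame's x, y, z axes.
In Python, from bench import ctrl gives the robot as it stands.
- The arm moves only by the tool jog_arm, never from a script. Its argument "steps" is a list of rows, each a list of 6 numbers: the shift along the tool's x, y, z as a fraction of full scale, then the turn, a rotation vector about the tool's x, y, z as a fraction of full scale. In form: [[x, y, z, rx, ry, rz], ...]. A call has 1 to 5 rows; each row shifts and turns the commanded pose from where the row before left it, along the tool's axes as they then stand; what a row does not reach is not made up. Full scale, the value 1, is 20 cm for a shift and 2 pi rad for a turn. A row lasts 1/8 s, in which the tool goes at most 62.5 mm and 10.7 degrees, less where a joint would pass 70% of its speed; a pose out of reach is approached as far as the arm can. A call with a number of a shift or a turn outside -1 to 1 is refused whole. A call with a gripper value outside its range is refused whole. "gripper" is the opening, from -1 (shut) to 1 (fully open), set as the call begins (left out, the last holds). The fingers move at their own pace and stop on an object; the grip force is fixed at half the most. Time passes only in rows, so rows that do not move let the fingers close. It gives the time, the measured TCP pose, the force, the opening and the grip force at its end, in the units of the state.
- ctrl.observe(): the state, without advancing time (a new reading comes with each control period).
- ctrl.get_image(name): name is "side" or "top"; returns a dict with "color" (420x560x3 uint8, red, green, blue), "fx", "fy", "cx", "cy" (pixels), "xyz" and "orientation" of the camera in the world. Camera axes: x right, y up, looking along -z (the intrinsics and any distortion apply to the point x, -y, -z); pixel columns grow to the right and rows downward; lengths in m; the calibration is good to about 2 mm. A picture is of the moment at which its call begins. There is no depth.
- ctrl.sign_off(): hands the job in; it is judged then, once.
The state is a dict: "t": time; "joint_pos": joint angles; "joint_velocities": joint speeds; "effort": joint torques, N m; "tcp_pos": TCP position; "eef_rot": TCP orientation; "ft_force": force on the tool from outside, world axes, zero at the start; "wrist_torque": the same for the moment, N m; "finger_gap": finger opening in m; "grip_force": force on a finger pad.
Only numpy, scipy, OpenCV 4.12 (cv2) and the standard library are available. Lean on these libraries where they do the work, as an engineer would, in place of code of your own. Each camera call takes 0.05 s, during which the arm holds its last target. There are 200 camera calls.

## Task

Pack the grey kit tray: lay the green T-shaped bracket in the yellow T-shaped compartment, the long valve with the silver coil in the white-floored compartment and the short valve with the black coil in the black-floored one, each turned to match the outline and lying flat, fully down on the compartment's floor. The bracket starts lying across the tray's compartments. Set the parts down rather than dropping them, and leave the carton, red bin and grease jar where they stand.

Things in the scene. Friction and masses are not known exactly. Their poses are not given: they have to be found in the camera images.
- tray: Grey kit tray fixed to the bench, 250 mm (its x) x 200 mm (its y), rim 24 mm high; origin under its centre. Turned any way. Four pockets are sunk in its top; the fourth, small and blue, is already filled with screws and stays as it is. The walls are solid up to the rim.
- pocket_long (a point): Floor of the white compartment for the long valve, under the place of the centre of the valve's blue block; 4 mm above the tray's underside, 20 mm below the rim. Block part 57 x 57 mm, centred here; from it the narrower coil part, 43 mm wide, runs 74 mm on along the tray's +x.
- pocket_long_tip (a point): Same height, 97 mm along the tray's +x from pocket_long: where the long valve's nut end (point valve_long_tip) belongs.
- pocket_short (a point): Floor of the black compartment for the short valve, under the place of the centre of the valve's blue block; 4 mm above the tray's underside, 20 mm below the rim. Block part 57 x 57 mm, centred here; from it the narrower coil part, 43 mm wide, runs 48 mm on along the tray's -y.
- pocket_short_tip (a point): Same height, 71 mm along the tray's -y from pocket_short: where the short valve's nut end (point valve_short_tip) belongs.
- pocket_bracket (a point): Floor of the yellow T-shaped compartment, under the place of the bracket's origin; 12 mm above the tray's underside, 12 mm below the rim. It follows the bracket's outline with 5 mm to spare all round; the T's stem runs along the tray's +x.
- pocket_bracket_tip (a point): Same height, 60 mm along the tray's +x from pocket_bracket: where the end of the bracket's stem (point bracket_tip) belongs.
- valve_long: Blue block 46 x 46 mm, 48 high; from one face a coil, 32 mm diameter, axis 24 mm up, with a black nut (24 mm diameter) at its end. Coil silver, 60 mm long, nut 14 mm, white plug 26 x 24 mm on the coil up to 54 mm; 120 mm long, 0.6 kg, balanced 12 mm from the block's centre towards the coil. Lies on its flat base. Origin: centre of the block's underside; x along the coil to the nut, z up.
- valve_long_tip (a point): On the long valve's x axis at the height of its underside, 97 mm from its origin, below the end of the nut.
- valve_short: Blue block 46 x 46 mm, 48 high; from one face a coil, 32 mm diameter, axis 24 mm up, with a black nut (24 mm diameter) at its end. Coil black, 36 mm long, nut 12 mm, orange plug 26 x 24 mm on the coil up to 54 mm; 94 mm long, 0.5 kg, balanced 7 mm from the block's centre towards the coil. Lies on its flat base. Origin: centre of the block's underside; x along the coil to the nut, z up.
- valve_short_tip (a point): On the short valve's x axis at the height of its underside, 71 mm from its origin, below the end of the nut.
- bracket: Flat green-painted T-shaped bracket, 8 mm thick, 0.25 kg, at first lying flat on the tray's rim. A steel block 22 x 22 mm, up to 32 mm above the underside, serves to lift it. Origin: on the underside, below the block's centre (the balance point). Stem 24 mm wide, to x = +60 mm; head 64 mm wide in y, x = -40 to -16 mm. z up.
- bracket_tip (a point): End of the bracket's stem on its underside, 60 mm along its x.
- carton: Bystander: small closed cardboard carton, 70 x 50 mm, 60 mm high, standing beside the long valve. Origin under its centre.
- bin: Bystander: red open bin, 80 x 60 mm, 55 mm high, standing beside the short valve. Origin under its centre.
- grease_jar: Bystander: white jar with a yellow band and black cap, 56 mm diameter, 75 mm high, standing just outside the tray's long side on the tray's -y. Origin under its centre.
Mind the look-alikes: they are no part of the job. What is meant by the bracket is not pink or purple, and is the larger of those in its own colour.

How it is judged:
At the end, for the whole second after the job is handed in: Each part lies at rest in its own compartment: its origin within 9 mm and its tip within 11 mm of the compartment's two points (seen from above), its underside within 3 mm of the floor's height, tilted less than 0.06 rad; the three bystanders are within 20 mm of where they started (horizontal distance between valve_long and pocket_long below 0.009 m and horizontal distance between valve_long_tip and pocket_long_tip below 0.011 m and z of valve_long in the frame of pocket_long between -0.003 and 0.003 m and angle between each of valve_long, valve_short, bracket's own z axis and vertical below 0.06 rad and linear speed of each of valve_long, valve_short, bracket below 0.02 m/s and horizontal distance between valve_short and pocket_short below 0.009 m and horizontal distance between valve_short_tip and pocket_short_tip below 0.011 m and z of valve_short in the frame of pocket_short between -0.003 and 0.003 m and horizontal distance between bracket and pocket_bracket below 0.009 m and horizontal distance between bracket_tip and pocket_bracket_tip below 0.011 m and z of bracket in the frame of pocket_bracket between -0.003 and 0.003 m and distance of each of carton, bin, grease_jar from where it was at the start of the episode below 0.02 m); the robot touches nothing.
It fails at once if the carton, red bin or grease jar is shoved more than 20 mm or tipped over (distance of any of carton, bin, grease_jar from where it was at the start of the episode above 0.02 m or angle between any of carton, bin, grease_jar's own z axis and vertical above 0.35 rad).
It fails at once if a valve or the bracket is dropped (falls faster than 0.7 m/s, out of the fingers) ((linear speed of valve_long above 0.7 m/s and contact force between valve_long and the fingers below 0.05 N) or (linear speed of valve_short above 0.7 m/s and contact force between valve_short and the fingers below 0.05 N) or (linear speed of bracket above 0.7 m/s and contact force between bracket and the fingers below 0.05 N)).
It also fails if it takes over 72 s, if anything falls off the work surface, if the arm or the gripper's body presses on something with over 40 N, if the wrist force passes 120 N, or if a joint passes its speed limit or range.

## Working session

There is one attempt and no reset: what is moved stays moved. The work goes in short steps, Python scripts to look and compute and a tool call to move; the robot and the scene stay as the last step left them, time stands still between calls to the robot, and variables do not carry over. Pictures are saved under pics/ and viewed, at most 12 in all, crops included, and the job is handed in when it is done.

Besides the shell and the picture viewer there is one more tool, called after "Call:" as name([rows], argument=value, ...), one row to a line, values as JSON. jog_arm: Moves the arm, as the interface text tells. Its arguments: {"type":"object","properties":{"steps":{"type":"array"},"gripper":{"type":"number"}},"required":["steps"]}

```bash
ls; mkdir -p pics
python3 - <<'E'
from bench import ctrl
import cv2
for n in("top","side"):
    d=ctrl.get_image(n); cv2.imwrite(f"pics/{n}0.png",cv2.resize(d["color"][:,:,::-1],(800,600),interpolation=cv2.INTER_CUBIC))
    print({k:v for k,v in d.items() if k!="color"})
print(ctrl.observe())
E
```

```text
pics
{'fx': 518.9150154906837, 'fy': 518.9150154906837, 'cx': 279.7817692633383, 'cy': 212.6721305440991, 'xyz': array([0.36224175, 0.01358383, 1.64654451]), 'orientation': array([[-0.00546281,  0.9886895 , -0.1498774 ],
       [-0.99974904, -0.00214354,  0.02229921],
       [ 0.02172572,  0.14996161,  0.98845309]])}
{'fx': 546.4244157300925, 'fy': 546.4244157300925, 'cx': 285.0884792459391, 'cy': 212.2800662160804, 'xyz': array([ 0.52480184, -1.11417375,  1.29116452]), 'orientation': array([[ 0.99578402,  0.07685542, -0.0500742 ],
       [-0.09072655,  0.74472742, -0.66117302],
       [-0.0135231 ,  0.66292859,  0.74856049]])}
{'t': 0.1, 'joint_pos': array([-1.39640490e+00,  3.13391900e-01,  1.49835478e+00,  2.27892057e-05,
        1.33100830e+00, -2.23398436e-01]), 'joint_velocities': array([-0.00017826, -0.00030825, -0.00128588, -0.00073125, -0.00107289,
        0.00155934]), 'effort': array([ 2.00173534e-03, -4.12897861e+01, -2.60143822e+01, -2.41708358e-04,
        3.03338675e-03, -2.13849000e-05]), 'tcp_pos': array([ 0.20332966, -0.48377926,  0.23079579]), 'eef_rot': array([[ 9.21921539e-01,  3.87376617e-01, -1.79872041e-04],
       [ 3.87376558e-01, -9.21920866e-01,  1.14853504e-03],
       [ 2.79087832e-04, -1.12853741e-03, -9.99999324e-01]]), 'ft_force': array([ 1.08813575, -0.19912145, -0.37526469]), 'wrist_torque': array([ 0.0175366 ,  0.01041129, -0.00500765]), 'grip_force': 0.0, 'finger_gap': 0.08553923669778474}
```

View pics/top0.png

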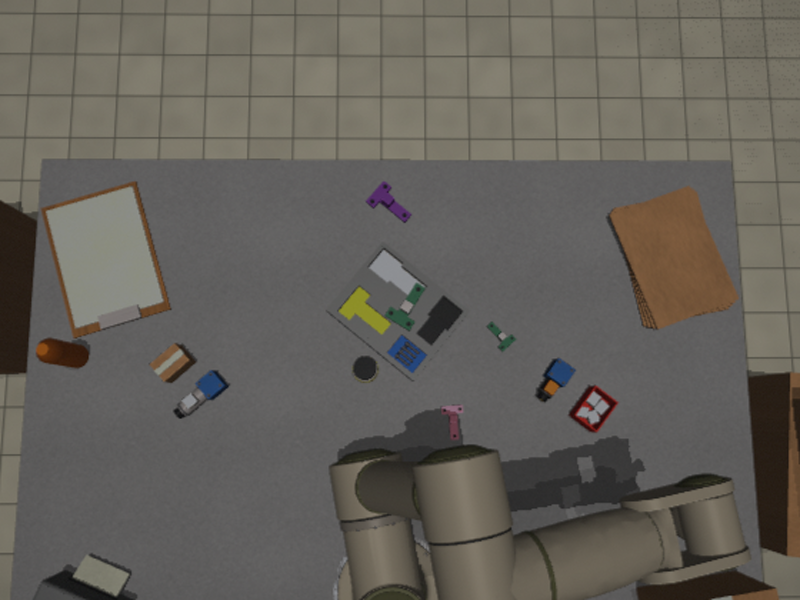

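View pics/side0.png

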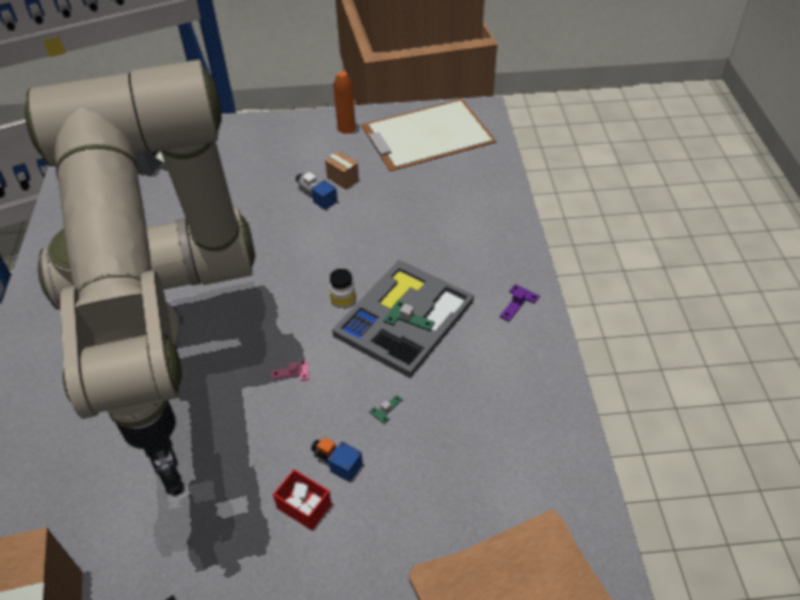

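```bash
cat > h.py <<'E'
import numpy as np,cv2
from bench import ctrl
def grid(c,x0,y0,w,h,s):
    im=cv2.resize(c[y0:y0+h,x0:x0+w,::-1],None,fx=s,fy=s,interpolation=cv2.INTER_CUBIC)
    im=cv2.convertScaleAbs(im,alpha=1.5,beta=10)
    for v in range(-(-x0//10)*10,x0+w,10):
        cv2.line(im,((v-x0)*s,0),((v-x0)*s,6),(0,255,255),1);cv2.putText(im,str(v),((v-x0)*s+2,14),0,.35,(0,255,255),1)
    for v in range(-(-y0//10)*10,y0+h,10):
        cv2.line(im,(0,(v-y0)*s),(6,(v-y0)*s),(0,255,255),1);cv2.putText(im,str(v),(8,(v-y0)*s+4),0,.35,(0,255,255),1)
    return im
def ray(d,p,z):   # pixel (crop coords: centre of px i at i+.5) -> world at height z
    p=np.atleast_2d(p).astype(float)-.5
    r=np.c_[(p[:,0]-d["cx"])/d["fx"],-(p[:,1]-d["cy"])/d["fy"],-np.ones(len(p))]@d["orientation"].T
    return d["xyz"]+r*((z-d["xyz"][2])/r[:,2])[:,None]
def proj(d,P):
    q=(np.atleast_2d(P)-d["xyz"])@d["orientation"]
    return np.c_[d["cx"]-d["fx"]*q[:,0]/q[:,2]+.5,d["cy"]+d["fy"]*q[:,1]/q[:,2]+.5]
E
python3 - <<'E'
from h import *
import pickle
d={n:ctrl.get_image(n) for n in("top","side")}; pickle.dump(d,open("d0.pkl","wb"))
c=d["top"]["color"]
cv2.imwrite("pics/a.png",grid(c,228,170,100,100,6))
cv2.imwrite("pics/b.png",np.hstack([grid(c,115,235,50,62,8),grid(c,370,240,50,62,8)]))
E
```

```text
(no output)
```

View pics/a.png

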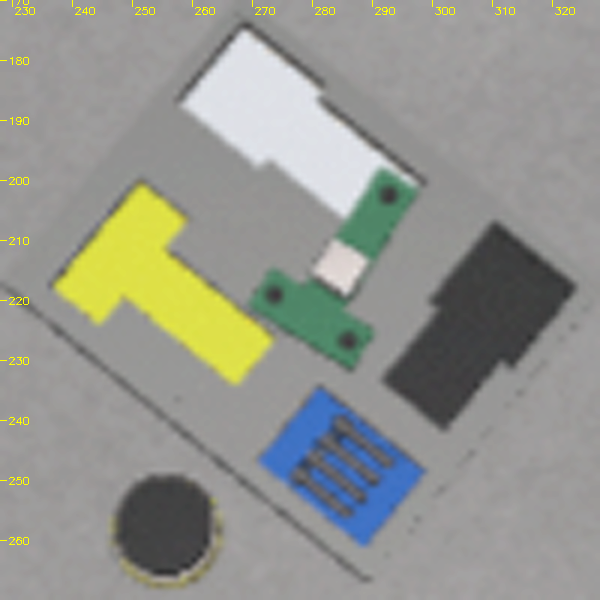

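View pics/b.png

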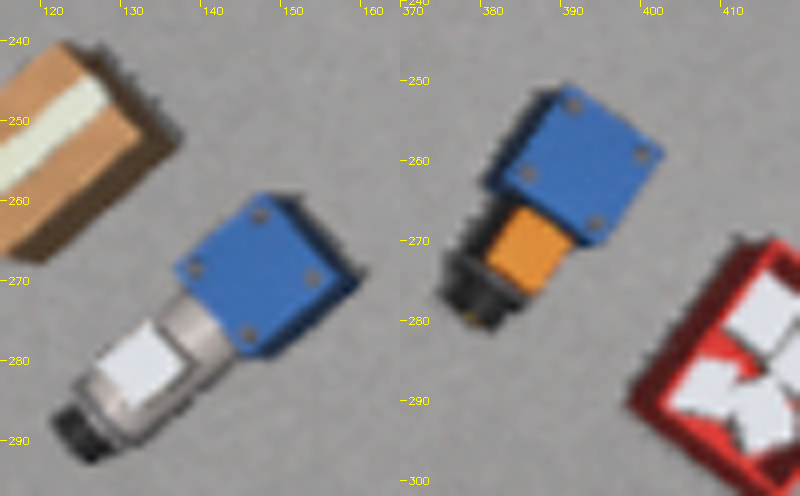

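```bash
cat > fit.py <<'E'
from h import *
from scipy.optimize import minimize
S=4
LONG=[[-28.5,-28.5],[28.5,-28.5],[28.5,-21.5],[102.5,-21.5],[102.5,21.5],[28.5,21.5],[28.5,28.5],[-28.5,28.5]]
SH=[[a if a<30 else 76.5,b] for a,b in LONG]
TB=[[-45,-37],[-11,-37],[-11,-17],[65,-17],[65,17],[-11,17],[-11,37],[-45,37]]
BR=[[-40,-32],[-16,-32],[-16,-12],[60,-12],[60,12],[-16,12],[-16,32],[-40,32]]
SQ=[[-23,-23],[23,-23],[23,23],[-23,23]]
def cls(I):
    I=I.astype(float);R,G,B=I[...,0],I[...,1],I[...,2]
    return dict(y=(R-B>50)&(G>75),w=I.min(2)>116,k=I.max(2)<62,b=(B-R>40)&(B>85),g=(G-R>21)&(G-B>8))
def poly(p,q,z):
    x,y,a=p; q=np.array(q)/1e3; c,s=np.cos(a),np.sin(a)
    return np.c_[x+c*q[:,0]-s*q[:,1],y+s*q[:,0]+c*q[:,1],np.full(len(q),z)]
def rend(d,P,box):
    m=np.zeros(((box[3])*S,(box[2])*S),np.uint8)
    u=(proj(d,P)-box[:2])*S-.5
    cv2.fillPoly(m,[np.round(u*16).astype(int)],1,shift=4); return m
def fit(d,items,p0,shift=0):
    """items: (key,poly,zs,mode,idx of x,y,yaw in p)"""
    big=[]
    for k,q,zs,mode,ix in items:
        u=proj(d,poly(p0[ix],q,zs[0])); lo=np.floor(u.min(0)-7).astype(int);wh=np.ceil(u.max(0)+7).astype(int)-lo
        box=(*lo,*wh); im=cv2.resize(d["color"][lo[1]:lo[1]+wh[1],lo[0]:lo[0]+wh[0]],None,fx=S,fy=S,interpolation=cv2.INTER_CUBIC)
        C=cls(im); ig=cv2.dilate(C["g"].astype(np.uint8),np.ones((37,37)))>0 if k=="w" else np.zeros(C["g"].shape,bool)
        big.append((box,C[k],ig))
    def cost(p,parts=False):
        e=[]
        for (k,q,zs,mode,ix),(box,M,ig) in zip(items,big):
            r=[rend(d,poly(p[ix],q,z),box) for z in zs]
            if mode=="and": r=np.minimum.reduce(r)
            else: r=np.maximum.reduce(r)
            e.append(((r>0)!=M)[~ig].sum()/max(M.sum(),1))
        return e if parts else sum(e)
    s=np.eye(len(p0))*np.where(np.abs(np.arange(len(p0))-len(p0)+1)<.5,.08,.006)
    best=np.array(p0,float)
    for _ in range(4):
        r=minimize(cost,best,method="Nelder-Mead",options=dict(initial_simplex=np.vstack([best,best+s]),xatol=1e-5,fatol=1e-5,maxiter=800)); best=r.x; s=-s*.6
    return best,np.round(cost(best,True),3)
TRAY=[("w",LONG,(.004,.024),"and",[0,1,6]),("k",SH,(.004,.024),"and",[2,3,7]),("y",TB,(.012,.024),"and",[4,5,6])]
E
python3 - <<'E'
from fit import *
import pickle
D=pickle.load(open("d0.pkl","rb")); t=D["top"]
cr=lambda x,y,z:ray(t,[228+x/6,170+y/6],z)[0]
A=cr(245,25,.024);B=cr(425,183,.024); w=cr(250,97,.014);k=cr(505,300,.014);y=cr(165,265,.018)
yt=cr(250,360,.018)
yaw=np.arctan2(*(yt-y)[1::-1]);print("yaw0",yaw,w,k,y)
# yaw of tray last; short pocket yaw=tray yaw-pi/2 -> handled by rotating polygon
rot=[[b,-a] for a,b in SH]
it=[("w",LONG,(.004,.024),"and",[0,1,6]),("k",rot,(.004,.024),"and",[2,3,6]),("y",TB,(.012,.024),"and",[4,5,6])]
p0=np.r_[w[:2],k[:2],y[:2],yaw]
np.set_printoptions(precision=4,suppress=True)
for n in D:
    p,e=fit(D[n],it,p0);print(n,"tray",p,e)
bl=cr(338,268,.056); bt=cr(395,175,.032); a=np.arctan2(*(bt-bl)[1::-1])
vl=lambda x,y,z:ray(t,[115+x/8,235+y/8],z)[0]
vs=lambda x,y,z:ray(t,[370+x/8-50,240+y/8],z)[0]
l0,l1=vl(258,268,.048),vl(85,435,.024); s0,s1=vs(582,165,.048),vs(470,300,.024)
for n in D:
    print(n,"br",*fit(D[n],[("g",BR,(.032,.024),"or",[0,1,2])],np.r_[bl[:2],a]))
    for m,q0,q1 in(("L",l0,l1),("S",s0,s1)):
        print(n,m,*fit(D[n],[("b",SQ,(.048,),"or",[0,1,2])],np.r_[q0[:2],np.arctan2(*(q1-q0)[1::-1])]))
E
```

```text
yaw0 -2.4176208096388536 [0.69744352 0.01032312 0.014     ] [ 0.58759559 -0.12456867  0.014     ] [0.606156   0.05545801 0.018     ]
top tray [ 0.6959  0.0088  0.5902 -0.1236  0.5946  0.0572 -2.2633] [0.033 0.078 0.028]
side tray [ 0.6983  0.0007  0.5938 -0.1173  0.5995  0.0583 -2.2741] [0.662 0.431 0.089]
top br [ 0.6002 -0.0375 -0.5717] [0.508]
top L [0.4318 0.3852 2.2934] [0.218]
top S [ 0.4554 -0.3709  2.492 ] [0.223]
side br [ 0.6023 -0.0345 -0.5524] [0.65]
side L [0.4366 0.3826 2.3239] [0.072]
side S [ 0.4603 -0.3721  2.4948] [0.07]
```

Run:
```python
from fit import *
import pickle
D=pickle.load(open("d0.pkl","rb"))
for n,d in D.items():
    for m,P in dict(white=(.69,0.01,.004),black=(.58,-.12,.004),yel=(.60,.05,.012),tray=(.64,-.02,.024),bench=(.5,.2,0),green=(.575,-.042,.032),green2=(.636,-.066,.032),L=(.434,.384,.048),S=(.458,-.371,.048)).items():
        u=proj(d,P)[0].astype(int); print(n,m,u,d["color"][u[1],u[0]])
def ok(n,k,x,y,w,h): return cls(D[n]["color"])[k][y:y+h,x:x+w].astype(int)
b=cls(D["top"]["color"])["b"]; print(b.sum(), [ (D["top"]["color"][265,x]).tolist() for x in range(132,160,2)])
```

```text
top white [269 189] [141 143 146]
top black [310 222] [37 37 36]
top yel [257 216] [142 143  41]
top tray [279 203] [91 91 91]
top bench [209 248] [95 94 93]
top green [286 223] [51 83 65]
top green2 [293 204] [45 79 60]
top L [147 268] [ 36  66 110]
top S [393 259] [ 35  66 110]
side white [311 213] [208 213 211]
side black [279 249] [26 26 28]
side yel [281 204] [204 198  77]
side tray [296 218] [101 103 105]
side bench [247 176] [134 134 138]
side green [275 223] [54 93 73]
side green2 [296 227] [56 98 76]
side L [225 131] [ 45  82 140]
side S [240 319] [ 46  82 140]
626 [[96, 95, 95], [96, 95, 95], [98, 97, 97], [97, 96, 95], [52, 70, 102], [34, 65, 107], [34, 65, 108], [33, 65, 108], [35, 65, 108], [35, 65, 108], [36, 65, 108], [14, 24, 39], [46, 47, 51], [94, 92, 92]]
```

```bash
python3 - <<'E'
s=open("fit.py").read()
s=s.replace("def cls(I):","def cls(I,side=0):").replace("w=I.min(2)>116","w=I.min(2)>(157 if side else 116)").replace("(B-R>40)&(B>85)","(B-R>36)&(B>72)").replace("(G-R>21)&(G-B>8)","(G-R>16)&(G-B>7)")
s=s.replace("C=cls(im);",'C=cls(im,d["xyz"][1]<-.5);')
s=s.replace("            e.append(((r>0)!=M)[~ig]","""            if k=="g":
                H=[np.array(SQ)*11/23]; hu=proj(d,np.vstack([poly(p[ix],H[0],z) for z in (.032,.056)])).astype(np.float32)
                m=np.zeros(M.shape,np.uint8); cv2.fillConvexPoly(m,np.round((cv2.convexHull(hu)[:,0]-box[:2])*S).astype(int),1); ig=cv2.dilate(m,np.ones((5,5)))>0
            e.append(((r>0)!=M)[~ig]""")
s+='''
rot=[[b,-a] for a,b in SH]
TR=[("w",LONG,(.004,.024),"and",[0,1,6]),("k",rot,(.004,.024),"and",[2,3,6]),("y",TB,(.012,.024),"and",[4,5,6])]
'''
open("fit.py","w").write(s)
E
cat > run.py <<'E'
from fit import *
import pickle
D=pickle.load(open("d0.pkl","rb"))
np.set_printoptions(precision=4,suppress=True)
for n in D:
    print(n,"tray",*fit(D[n],TR,np.array([ 0.697,.006,.592,-0.121,0.597,0.0575,-2.265])))
    print(n,"br",*fit(D[n],[("g",BR,(.032,.024),"or",[0,1,2])],np.array([.601,-.036,-.56])))
    for m,p in(("L",[.434,.384,2.31]),("S",[.458,-.371,2.493])):
        print(n,m,*fit(D[n],[("b",SQ,(.048,),"or",[0,1,2])],np.array(p)))
E
python3 run.py
```

```text
top tray [ 0.6962  0.0087  0.5906 -0.1235  0.5949  0.0576 -2.2535] [0.034 0.076 0.028]
top br [ 0.5997 -0.0366 -0.5598] [0.127]
top L [0.4327 0.3851 2.3103] [0.142]
top S [ 0.4555 -0.3704  2.4929] [0.145]
side tray [ 0.7018  0.0085  0.5947 -0.1176  0.5994  0.0579 -2.2798] [0.044 0.428 0.093]
side br [ 0.6048 -0.033  -0.5851] [0.148]
side L [0.4361 0.3809 2.2933] [0.065]
side S [ 0.4601 -0.3728  2.5128] [0.06]
```

```bash
cat > nav.py <<'E'
import sys,numpy as np
from bench import ctrl
from scipy.spatial.transform import Rotation as Rn
# usage: nav.py x y z psi -> total turn (tool rotvec, fraction) to do first, then total shift (fraction) in the turned frame
x,y,z,psi=map(float,sys.argv[1:5]); o=ctrl.observe(); R=o["eef_rot"]; p=o["tcp_pos"]
T=np.array([[np.cos(psi),np.sin(psi),0],[np.sin(psi),-np.cos(psi),0],[0,0,-1]])
np.set_printoptions(precision=4,suppress=True)
print("t",round(o["t"],2),"tcp",p,"psi",round(np.arctan2(R[1,0],R[0,0]),4),"gap",round(o["finger_gap"],4),"F",o["ft_force"])
print("turn",Rn.from_matrix(R.T@T).as_rotvec()/(2*np.pi),"shift after",T.T@(np.array([x,y,z])-p)/.2,"shift before",R.T@(np.array([x,y,z])-p)/.2)
E
python3 - <<'E'
from fit import *
import pickle
D=pickle.load(open("d0.pkl","rb"));np.set_printoptions(precision=4,suppress=True)
for n in D:
    print(n,*fit(D[n],[TR[0],("y",TB,(.012,.024),"and",[2,3,4])][:2] and [("w",LONG,(.004,.024),"and",[0,1,4]),("y",TB,(.012,.024),"and",[2,3,4])],np.array([ 0.699,.0085,.597,.0577,-2.26])))
E
python3 nav.py .602 -.035 .15 1.0
```

```text
top [ 0.6958  0.0088  0.5949  0.0575 -2.2522] [0.033 0.028]
side [ 0.702   0.0083  0.5996  0.0585 -2.2701] [0.071 0.086]
t 0.2 tcp [ 0.2033 -0.4839  0.231 ] psi 0.3978 gap 0.0856 F [-0.847  -0.061   0.6103]
turn [-0.0001 -0.0001 -0.0958] shift after [2.9656 0.4647 0.4048] shift before [ 2.7071 -1.2966  0.4062]
```

Call:
jog_arm([
  [0, 0, 0, 0, 0, -0.024],
  [0, 0, 0, 0, 0, -0.024],
  [0, 0, 0, 0, 0, -0.024],
  [0, 0, 0, 0, 0, -0.024],
  [0.24, 0.04, 0, 0, 0, 0],
], gripper=-0.05)

```text
t: 0.82
tcp_pos: [0.2352, -0.4486, 0.2307]
eef_rot: [[0.541, 0.841, -0.0], [0.841, -0.541, 0.0], [0.0, -0.0, -1.0]]
ft_force: [1.2, 0.6, 0.0]
finger_gap: 0.0406
grip_force: 0.0
```

Call:
jog_arm([
  [0.25, 0.04, 0.04, 0, 0, 0],
  [0.25, 0.04, 0.04, 0, 0, 0],
  [0.25, 0.04, 0.04, 0, 0, 0],
  [0.25, 0.04, 0.04, 0, 0, 0],
  [0.25, 0.04, 0.04, 0, 0, 0],
])

```text
t: 1.45
tcp_pos: [0.4054, -0.2576, 0.1911]
eef_rot: [[0.54, 0.842, 0.0], [0.842, -0.54, -0.0], [-0.0, 0.0, -1.0]]
ft_force: [0.1, -0.4, -0.6]
finger_gap: 0.0407
grip_force: 0.0
```

Call:
jog_arm([
  [0.25, 0.04, 0.04, 0, 0, 0],
  [0.25, 0.04, 0.04, 0, 0, 0],
  [0.25, 0.04, 0.04, 0, 0, 0],
  [0.25, 0.04, 0.04, 0, 0, 0],
  [0.25, 0.04, 0.04, 0, 0, 0],
])

```text
t: 2.08
tcp_pos: [0.574, -0.0687, 0.1509]
eef_rot: [[0.539, 0.842, -0.0], [0.842, -0.539, -0.0], [-0.0, -0.0, -1.0]]
ft_force: [0.2, -1.5, -0.4]
finger_gap: 0.0406
grip_force: 0.0
```

```bash
python3 nav.py .602 -.035 .08 1.0
```

```text
t 2.08 tcp [ 0.574  -0.0687  0.1509] psi 1.0011 gap 0.0406 F [ 0.1888 -1.5084 -0.3743]
turn [-0.      0.      0.0002] shift after [0.2171 0.0267 0.3547] shift before [0.2171 0.0269 0.3547]
```

Call:
jog_arm([
  [0.2, 0.027, 0.1, 0, 0, 0],
  [0.017, 0, 0.155, 0, 0, 0],
  [0, 0, 0.1, 0, 0, 0],
  [0, 0, 0, 0, 0, 0],
])

```text
t: 2.58
tcp_pos: [0.6002, -0.0362, 0.0788]
eef_rot: [[0.539, 0.842, -0.003], [0.842, -0.539, 0.001], [-0.001, -0.003, -1.0]]
ft_force: [0.9, -0.9, 0.7]
finger_gap: 0.0405
grip_force: 0.0
```

```bash
python3 - <<'E'
from h import *
a=ctrl.get_image("side")["color"]; b=ctrl.get_image("top")["color"]
cv2.imwrite("pics/c.png",np.hstack([grid(a,245,175,66,90,6),grid(b,250,180,66,90,6)]))
E
python3 nav.py .602 -.035 .036 1.0
```

```text
t 2.67 tcp [ 0.6014 -0.0366  0.081 ] psi 1.0009 gap 0.0406 F [-0.1119  0.1642  0.7253]
turn [ 0.0001 -0.      0.0001] shift after [ 0.0085 -0.0018  0.2252] shift before [ 0.0084 -0.002   0.2252]
```

View pics/c.png

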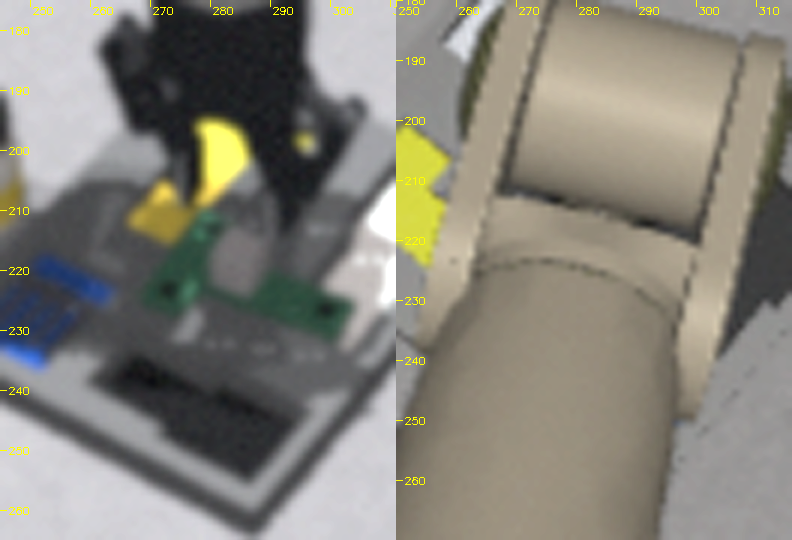

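The side picture shows the fingertips near (275,208) and (290,212) straddling the steel block centred at (284,217); the top view is hidden by the arm. I descend and grip.

Call:
jog_arm([
  [0.008, 0, 0.1, 0, 0, 0],
  [0, 0, 0.1, 0, 0, 0],
  [0, 0, 0.025, 0, 0, 0],
  [0, 0, 0, 0, 0, 0],
])

```text
t: 3.18
tcp_pos: [0.6024, -0.0353, 0.0362]
eef_rot: [[0.54, 0.842, 0.001], [0.842, -0.54, -0.0], [0.0, 0.001, -1.0]]
ft_force: [-0.2, -0.4, -0.1]
finger_gap: 0.0403
grip_force: 0.0
```

Call:
jog_arm([
  [0, 0, 0, 0, 0, 0],
  [0, 0, 0, 0, 0, 0],
  [0, 0, 0, 0, 0, 0],
  [0, 0, 0, 0, 0, 0],
], gripper=-1)

```text
t: 3.68
tcp_pos: [0.6026, -0.0353, 0.0366]
eef_rot: [[0.539, 0.842, 0.002], [0.842, -0.539, -0.001], [0.001, 0.002, -1.0]]
ft_force: [-1.4, -0.1, 6.7]
finger_gap: 0.0209
grip_force: 59.8
```

```bash
python3 - <<'E'
import re
s=open("fit.py").read()
s=s.replace("ig=cv2.dilate(m,np.ones((5,5)))>0","ig=(cv2.dilate(m,np.ones((5,5)))>0)|dark")
s=s.replace("        big.append(",'        dark=cv2.dilate((im.max(2)<50).astype(np.uint8),np.ones((9,9)))>0\n        big.append(').replace("(box,C[k],ig))","(box,C[k],ig,dark))").replace("(box,M,ig) in","(box,M,ig,dark) in")
open("fit.py","w").write(s)
E
python3 - <<'E'
from fit import *
import pickle
d=ctrl.get_image("side");pickle.dump(d,open("d1.pkl","wb"));np.set_printoptions(precision=4,suppress=True)
d0=pickle.load(open("d0.pkl","rb"))["side"]
for q in(d0,d): print(*fit(q,[("g",BR,(.032,.024),"or",[0,1,2])],np.array([.603,-.035,-.57])))
E
```

```text
[ 0.6049 -0.0338 -0.5726] [0.141]
[ 0.6012 -0.0357 -0.5792] [0.]
```

Call:
jog_arm([
  [0, 0, -0.06, 0, 0, 0],
  [0, 0, -0.12, 0, 0, 0],
  [0, 0, -0.12, 0, 0, 0],
  [0, 0, -0.05, 0, 0, 0.02],
  [0, 0, 0, 0, 0, 0.025],
])

```text
t: 4.35
tcp_pos: [0.6022, -0.0351, 0.1068]
eef_rot: [[0.756, 0.654, 0.002], [0.654, -0.756, -0.0], [0.001, 0.001, -1.0]]
ft_force: [-0.3, -0.3, -2.9]
finger_gap: 0.0205
grip_force: 59.0
```

Call:
jog_arm([
  [0, 0, 0, 0, 0, 0.025],
  [0, 0, 0, 0, 0, 0.025],
  [0, 0, 0, 0, 0, 0.025],
  [0, 0, 0, 0, 0, 0.025],
  [0, 0, 0, 0, 0, 0.025],
])

```text
t: 4.97
tcp_pos: [0.6017, -0.035, 0.1057]
eef_rot: [[0.997, -0.072, -0.0], [-0.072, -0.997, 0.0], [-0.0, -0.0, -1.0]]
ft_force: [0.2, -0.0, -2.7]
finger_gap: 0.0208
grip_force: 59.0
```

Call:
jog_arm([
  [0, 0, 0, 0, 0, 0.025],
  [0, 0, 0, 0, 0, 0.025],
  [0, 0, 0, 0, 0, 0.025],
  [0, 0, 0, 0, 0, 0.024],
  [0, 0, 0, 0, 0, 0],
])

```text
t: 5.6
tcp_pos: [0.6018, -0.035, 0.1057]
eef_rot: [[0.773, -0.635, -0.0], [-0.635, -0.773, 0.0], [-0.0, 0.0, -1.0]]
ft_force: [0.3, 0.5, -2.6]
finger_gap: 0.0209
grip_force: 59.0
```

```bash
python3 nav.py .5973 .058 .06 -.69
```

```text
t 5.6 tcp [ 0.6018 -0.035   0.1057] psi -0.6878 gap 0.0209 F [ 0.2902  0.5429 -2.5804]
turn [0.     0.     0.0003] shift after [-0.3135 -0.3444  0.2283] shift before [-0.3128 -0.3451  0.2284]
```

Call:
jog_arm([
  [-0.156, -0.172, 0, 0, 0, 0],
  [-0.157, -0.172, 0, 0, 0, 0],
  [0, 0, 0.13, 0, 0, 0],
  [0, 0, 0.1, 0, 0, 0],
  [0, 0, 0, 0, 0, 0],
])

```text
t: 6.22
tcp_pos: [0.5965, 0.058, 0.0582]
eef_rot: [[0.774, -0.634, -0.003], [-0.634, -0.774, 0.0], [-0.003, 0.002, -1.0]]
ft_force: [-0.5, 0.4, -1.6]
finger_gap: 0.0207
grip_force: 59.1
```

```bash
python3 - <<'E'
from h import *
d=ctrl.get_image("side"); a=d["color"]
im=grid(a,235,170,90,70,8)
o=ctrl.observe();p=o["tcp_pos"];print(p)
cv2.imwrite("pics/d.png",im)
E
python3 nav.py .5973 .058 .025 -.69
```

```text
[0.59727632 0.05779765 0.05948756]
t 6.28 tcp [0.5973 0.0578 0.0595] psi -0.6872 gap 0.021 F [ 0.0272  0.646  -1.7286]
turn [0.0001 0.0001 0.0005] shift after [-0.0006 -0.0009  0.1724] shift before [-0.0005 -0.0009  0.1724]
```

View pics/d.png

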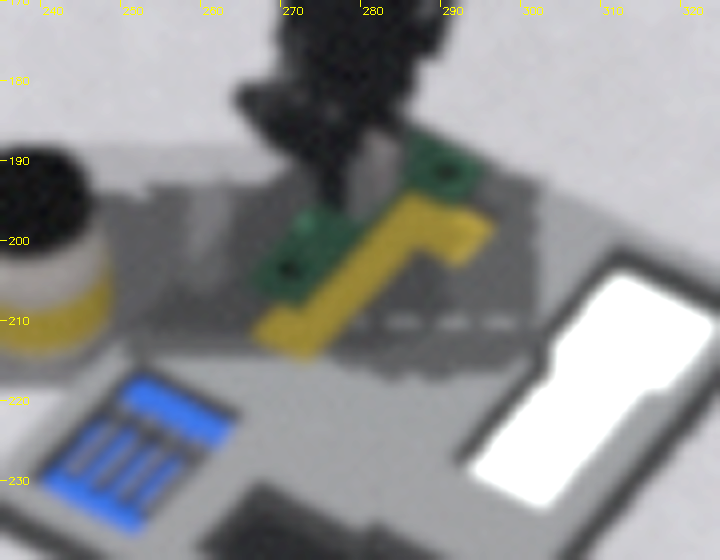

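Run:
```python
from fit import *
import pickle
d=pickle.load(open("d0.pkl","rb"))["side"]; np.set_printoptions(precision=1,suppress=True)
for z in(.0469,.0549): print(z,proj(d,poly((.5973,.0578,-2.258),BR,z)).tolist())
print("holes",proj(d,poly((.5973,.0578,-2.258),[[50,0],[-28,22],[-28,-22]],.0549)))
```

```text
0.0469 [[278.907312079026, 184.04298997942828], [274.6019923873527, 188.5581117361868], [279.80037093996054, 191.07053448145354], [265.7926073167635, 205.9562720113989], [272.17047370173765, 209.15704501291933], [286.0993921456122, 194.1149076431691], [291.40010773893465, 196.67679079347803], [295.63915342694264, 192.03616691030555]]
0.0549 [[278.8502724348319, 182.2764050184934], [274.52957382070974, 186.7938587614175], [279.745760032215, 189.30722007624652], [265.68659882355917, 204.20273862967736], [272.0867986779776, 207.40539851784814], [286.0665737632879, 192.35283387639774], [291.38581018350607, 194.91584878823463], [295.6397799240784, 190.2723959544831]]
holes [[270.8 203.8]
 [290.9 191.3]
 [279.3 185.8]]
```

Call:
jog_arm([
  [0.003, -0.006, 0.06, 0, 0, 0],
  [0, 0, 0.06, 0, 0, 0],
  [0, 0, 0.03, 0, 0, 0],
  [0, 0, 0.015, 0, 0, 0],
  [0, 0, 0, 0, 0, 0],
])

```text
t: 6.9
tcp_pos: [0.5986, 0.0583, 0.0263]
eef_rot: [[0.772, -0.636, -0.0], [-0.636, -0.772, 0.0], [-0.0, -0.0, -1.0]]
ft_force: [0.1, 0.4, -1.2]
finger_gap: 0.0206
grip_force: 59.1
```

Call:
jog_arm([
  [0, 0, 0.006, 0, 0, 0],
  [0, 0, 0.003, 0, 0, 0],
  [0, 0, 0, 0, 0, 0],
])

```text
t: 7.28
tcp_pos: [0.5987, 0.0584, 0.0247]
eef_rot: [[0.772, -0.636, 0.0], [-0.636, -0.772, -0.0], [0.0, -0.0, -1.0]]
ft_force: [-0.3, 0.5, -0.3]
finger_gap: 0.0208
grip_force: 59.2
```

Call:
jog_arm([
  [0, 0, 0.002, 0, 0, 0],
  [0, 0, 0, 0, 0, 0],
])

```text
t: 7.52
tcp_pos: [0.5987, 0.0583, 0.0247]
eef_rot: [[0.772, -0.636, 0.0], [-0.636, -0.772, -0.0], [0.0, -0.0, -1.0]]
ft_force: [-3.0, 0.9, 5.0]
finger_gap: 0.0205
grip_force: 60.0
```

Call:
jog_arm([
  [0, 0, 0, 0, 0, 0],
  [0, 0, 0, 0, 0, 0],
  [0, 0, 0, 0, 0, 0],
  [0, 0, -0.03, 0, 0, 0],
  [0, 0, -0.1, 0, 0, 0],
], gripper=-0.05)

```text
t: 8.15
tcp_pos: [0.5981, 0.0584, 0.0499]
eef_rot: [[0.772, -0.636, -0.002], [-0.636, -0.772, 0.0], [-0.002, 0.001, -1.0]]
ft_force: [0.6, -0.5, 0.6]
finger_gap: 0.0405
grip_force: 0.0
```

Call:
jog_arm([
  [0, 0, -0.2, 0, 0, 0],
  [0, 0, -0.2, 0, 0, 0],
  [0, 0, -0.2, 0, 0, 0],
  [0, 0, 0, 0, 0, 0],
], gripper=0.41)

```text
t: 8.65
tcp_pos: [0.5999, 0.0583, 0.1738]
eef_rot: [[0.772, -0.636, 0.007], [-0.636, -0.772, -0.001], [0.005, -0.004, -1.0]]
ft_force: [0.9, 0.1, 0.4]
finger_gap: 0.0603
grip_force: 0.0
```

```bash
python3 nav.py .458 -.3715 .17 -.64
```

```text
t 8.65 tcp [0.5999 0.0583 0.1738] psi -0.6891 gap 0.0603 F [0.905  0.1444 0.3956]
turn [-0.0006 -0.0009 -0.0078] shift after [0.7142 2.1474 0.0188] shift before [0.8187 2.1098 0.0155]
```

Call:
jog_arm([
  [0, 0, 0, 0, 0, -0.008],
  [0.072, 0.215, 0, 0, 0, 0],
  [0.072, 0.215, 0, 0, 0, 0],
  [0.072, 0.215, 0, 0, 0, 0],
  [0.072, 0.215, 0, 0, 0, 0],
])

```text
t: 9.28
tcp_pos: [0.5413, -0.1152, 0.1694]
eef_rot: [[0.803, -0.596, -0.001], [-0.596, -0.803, 0.0], [-0.001, 0.0, -1.0]]
ft_force: [1.1, 0.6, -0.1]
finger_gap: 0.0601
grip_force: 0.0
```

Call:
jog_arm([
  [0.072, 0.215, 0, 0, 0, 0],
  [0.072, 0.215, 0, 0, 0, 0],
  [0.072, 0.215, 0, 0, 0, 0],
  [0.072, 0.215, 0, 0, 0, 0],
  [0.072, 0.215, 0, 0, 0, 0],
])

```text
t: 9.9
tcp_pos: [0.471, -0.3307, 0.1694]
eef_rot: [[0.803, -0.596, -0.001], [-0.596, -0.803, 0.001], [-0.001, -0.0, -1.0]]
ft_force: [0.8, -0.7, -0.3]
finger_gap: 0.0602
grip_force: 0.0
```

Call:
jog_arm([
  [0.072, 0.215, 0, 0, 0, 0],
  [0, 0, 0.2, 0, 0, 0],
  [0, 0, 0.15, 0, 0, 0],
  [0, 0, 0, 0, 0, 0],
])

```text
t: 10.4
tcp_pos: [0.4567, -0.3716, 0.0977]
eef_rot: [[0.803, -0.596, -0.003], [-0.596, -0.803, 0.004], [-0.005, -0.001, -1.0]]
ft_force: [-0.7, -0.1, 0.8]
finger_gap: 0.0603
grip_force: 0.0
```

```bash
python3 - <<'E'
from fit import *
import pickle
d={n:ctrl.get_image(n) for n in("top","side")}; pickle.dump(d,open("d2.pkl","wb"))
cv2.imwrite("pics/e.png",np.vstack([np.hstack([grid(d["side"]["color"],210,270,66,50,6),grid(d["top"]["color"],365,230,66,50,6)]),np.hstack([grid(d["side"]["color"],250,175,66,50,6),grid(d["top"]["color"],228,190,66,50,6)])]))
np.set_printoptions(precision=4,suppress=True)
for n in d:
  try: print(n,*fit(d[n],[("g",BR,(.020,.020),"or",[0,1,2])],np.array([.5987,.0583,-2.26])))
  except Exception as e: print(e)
E
python3 nav.py .458 -.3715 .02 -.64
```

```text
top [ 0.5955  0.0578 -2.2535] [0.055]
side [ 0.5997  0.0584 -2.2553] [0.141]
t 10.5 tcp [ 0.458  -0.3729  0.1009] psi -0.6387 gap 0.0604 F [0.0364 0.6212 0.4066]
turn [ 0.     -0.0001  0.0002] shift after [-0.0042 -0.0055  0.4044] shift before [-0.0045 -0.0056  0.4044]
```

View pics/e.png

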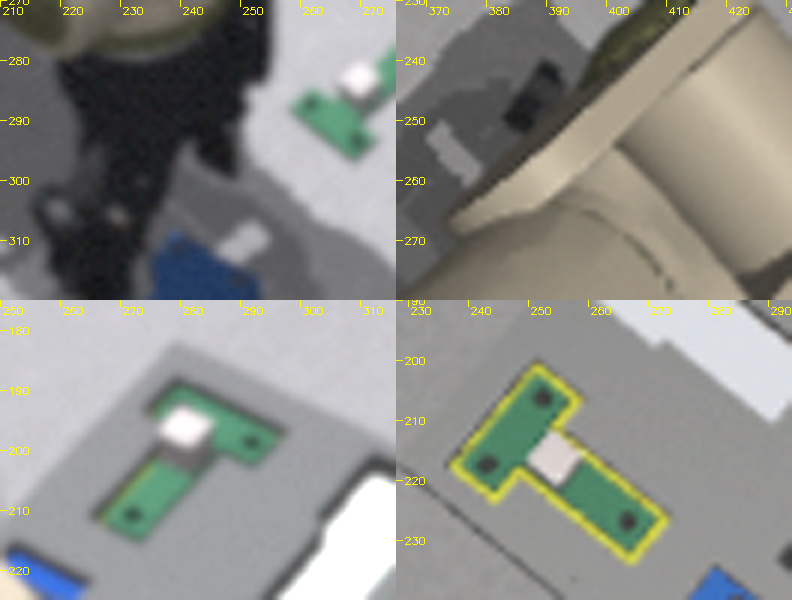

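Bracket sits centred in the yellow pocket with an even rim (lower panels), T around (250,218) in the top view; the upper panels show the gripper above the short valve. Descend on it.

Call:
jog_arm([
  [0, -0.008, 0.1, 0, 0, 0],
  [0, 0, 0.15, 0, 0, 0],
  [0, 0, 0.11, 0, 0, 0],
  [0, 0, 0.044, 0, 0, 0],
  [0, 0, 0, 0, 0, 0],
])

```text
t: 11.12
tcp_pos: [0.459, -0.3717, 0.0201]
eef_rot: [[0.803, -0.596, 0.001], [-0.596, -0.803, -0.001], [0.001, 0.0, -1.0]]
ft_force: [0.6, -0.3, 0.9]
finger_gap: 0.0603
grip_force: 0.0
```

Call:
jog_arm([
  [0, 0, 0, 0, 0, 0],
  [0, 0, 0, 0, 0, 0],
  [0, 0, 0, 0, 0, 0],
  [0, 0, 0, 0, 0, 0],
], gripper=-1)

```text
t: 11.62
tcp_pos: [0.4594, -0.3721, 0.0209]
eef_rot: [[0.803, -0.596, 0.002], [-0.596, -0.803, -0.002], [0.003, 0.001, -1.0]]
ft_force: [0.1, 0.3, 6.9]
finger_gap: 0.0448
grip_force: 63.4
```

Call:
jog_arm([
  [0, 0, -0.05, 0, 0, 0],
  [0, 0, -0.15, 0, 0, 0],
  [0, 0, -0.15, 0, 0, 0],
  [0, 0, -0.15, 0, 0, 0],
  [0, 0, 0, 0, 0, 0],
])

```text
t: 12.25
tcp_pos: [0.4593, -0.3721, 0.1213]
eef_rot: [[0.803, -0.596, 0.003], [-0.596, -0.803, -0.003], [0.004, 0.001, -1.0]]
ft_force: [-0.2, -0.2, -4.9]
finger_gap: 0.0449
grip_force: 62.8
```

```bash
python3 nav.py .5938 -.1229 .12 -.685
```

```text
t 12.25 tcp [ 0.4593 -0.3721  0.1213] psi -0.6389 gap 0.0449 F [-0.199  -0.1556 -4.855 ]
turn [ 0.0001 -0.0006  0.0073] shift after [-0.2672 -1.3904  0.0065] shift before [-0.2028 -1.4012  0.0044]
```

Call:
jog_arm([
  [0, 0, 0, 0, 0, 0.007],
  [-0.044, -0.23, 0, 0, 0, 0],
  [-0.044, -0.23, 0, 0, 0, 0],
  [-0.044, -0.23, 0, 0, 0, 0],
  [-0.044, -0.23, 0, 0, 0, 0],
])

```text
t: 12.88
tcp_pos: [0.5473, -0.2047, 0.1175]
eef_rot: [[0.776, -0.631, -0.002], [-0.631, -0.776, 0.001], [-0.003, 0.0, -1.0]]
ft_force: [-0.2, -1.2, -5.1]
finger_gap: 0.0451
grip_force: 62.9
```

Call:
jog_arm([
  [-0.044, -0.23, 0, 0, 0, 0],
  [-0.046, -0.23, 0.1, 0, 0, 0],
  [0, 0, 0.15, 0, 0, 0],
  [0, 0, 0.04, 0, 0, 0],
  [0, 0, 0, 0, 0, 0],
])

```text
t: 13.5
tcp_pos: [0.5911, -0.1241, 0.0607]
eef_rot: [[0.775, -0.632, -0.001], [-0.632, -0.775, 0.001], [-0.001, 0.001, -1.0]]
ft_force: [0.3, -0.2, -3.3]
finger_gap: 0.0451
grip_force: 63.2
```

```bash
python3 nav.py .5938 -.1229 .025 -.685
python3 - <<'E'
from fit import *
d=ctrl.get_image("side");o=ctrl.observe();np.set_printoptions(precision=4,suppress=True)
cv2.imwrite("pics/f.png",grid(d["color"],240,195,80,70,8))
p=o["tcp_pos"];a=np.arctan2(o["eef_rot"][1,0],o["eef_rot"][0,0])+np.pi
zb=p[2]-.0209;print(zb)
print(*fit(d,[("b",SQ,(zb+.048,),"or",[0,1,2])],np.r_[p[:2],a]))
print("top corners",proj(d,poly((*p[:2],a),SQ,zb+.048)),"bottom",proj(d,poly((*p[:2],a),SQ,zb)))
E
```

```text
t 13.5 tcp [ 0.5911 -0.1241  0.0607] psi -0.6837 gap 0.0451 F [ 0.2736 -0.2338 -3.2617]
turn [0.0001 0.0002 0.0002] shift after [ 0.0065 -0.0132  0.1784] shift before [ 0.0068 -0.0133  0.1783]
0.040766749163826665
[ 0.5948 -0.1195  2.3656] [3228.]
top corners [[294.3141 230.2447]
 [281.0189 223.5103]
 [271.9067 233.8053]
 [285.3151 240.7662]] bottom [[294.3399 240.7357]
 [281.3402 234.0379]
 [272.4389 244.266 ]
 [285.5469 251.1838]]
```

View pics/f.png

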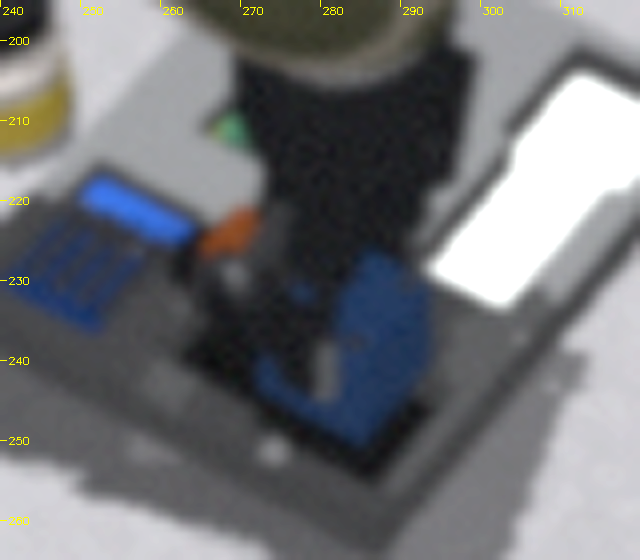

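Run:
```python
from fit import *
import pickle
d=pickle.load(open("d0.pkl","rb"))["side"];np.set_printoptions(precision=1,suppress=True)
for z in(.004,.024):print(z,proj(d,poly((.5938,-.1229,-2.256),rot,z)).tolist())
cv2.imwrite("pics/g.png",grid(d["color"],245,215,70,50,10))
```

```text
0.004 [[297.5936360631786, 247.60030567931182], [281.7856233277786, 239.36419807249047], [280.4748179510296, 240.87968776364056], [267.46577768041027, 234.07778019927997], [259.1842378498216, 243.34111150937963], [272.28775044471547, 250.34517869513323], [270.93257806961606, 251.911963360976], [286.90035017977783, 260.47809296917427]]
0.024 [[297.6134518485938, 243.42960691767323], [281.6603140324057, 235.17326754151676], [280.3371759954312, 236.69289275747673], [267.211487209027, 229.87548997257454], [258.8499793847814, 239.1637175268763], [272.0718111131893, 246.1856716990341], [270.7034673048349, 247.7572157837562], [286.81930078596974, 256.34759382406503]]
```

View pics/g.png

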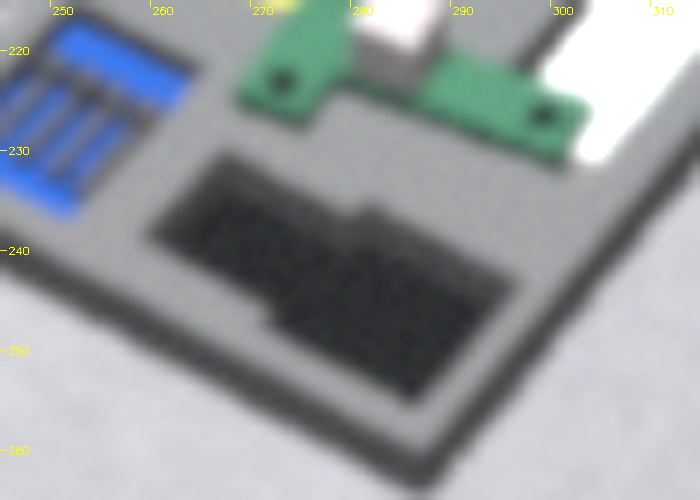

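The rim corners in this crop — bottom (286,255.5), right (296.5,243.5), left (258.8,238.7) — match my pocket estimate within about 1 mm, and the held block's corner at (285,251) matches the grasp. Lower it.

Call:
jog_arm([
  [0.001, -0.014, 0.06, 0, 0, 0],
  [0, 0, 0.06, 0, 0, 0],
  [0, 0, 0.035, 0, 0, 0],
  [0, 0, 0.015, 0, 0, 0],
  [0, 0, 0, 0, 0, 0],
])

```text
t: 14.18
tcp_pos: [0.5936, -0.1217, 0.0272]
eef_rot: [[0.776, -0.631, -0.0], [-0.631, -0.776, 0.0], [-0.0, 0.0, -1.0]]
ft_force: [-0.6, -0.1, -5.1]
finger_gap: 0.0451
grip_force: 63.4
```

Call:
jog_arm([
  [0, 0, 0.007, 0, 0, 0],
  [0, 0, 0.004, 0, 0, 0],
  [0, 0, 0.002, 0, 0, 0],
  [0, 0, 0, 0, 0, 0],
])

```text
t: 14.68
tcp_pos: [0.5936, -0.1217, 0.025]
eef_rot: [[0.776, -0.631, 0.0], [-0.631, -0.776, -0.0], [0.0, -0.0, -1.0]]
ft_force: [-1.5, -0.4, -1.5]
finger_gap: 0.0457
grip_force: 63.7
```

Contact begins; release, lift, and go towards the long valve.

Call:
jog_arm([
  [0, 0, 0.002, 0, 0, 0],
  [0, 0, 0, 0, 0, 0],
])

```text
t: 14.92
tcp_pos: [0.5936, -0.1217, 0.025]
eef_rot: [[0.776, -0.631, 0.0], [-0.631, -0.776, -0.0], [0.0, -0.0, -1.0]]
ft_force: [-5.2, 1.3, 5.5]
finger_gap: 0.045
grip_force: 64.4
```

Call:
jog_arm([
  [0, 0, 0, 0, 0, 0],
  [0, 0, 0, 0, 0, 0],
  [0, 0, 0, 0, 0, 0],
  [0, 0, -0.05, 0, 0, 0],
  [0, 0, -0.15, 0, 0, 0],
], gripper=0.41)

```text
t: 15.55
tcp_pos: [0.5929, -0.1215, 0.0641]
eef_rot: [[0.776, -0.631, -0.002], [-0.631, -0.776, 0.001], [-0.002, 0.001, -1.0]]
ft_force: [0.1, -0.2, 0.6]
finger_gap: 0.0601
grip_force: 0.0
```

Call:
jog_arm([
  [0, 0, -0.2, 0, 0, 0],
  [0, 0, -0.2, 0, 0, 0],
  [0, 0, -0.2, 0, 0, -0.02],
  [0, 0, 0, 0, 0, -0.025],
  [0, 0, 0, 0, 0, -0.025],
])

```text
t: 16.18
tcp_pos: [0.5937, -0.1217, 0.1856]
eef_rot: [[0.972, -0.236, 0.002], [-0.236, -0.972, -0.001], [0.002, 0.0, -1.0]]
ft_force: [-0.4, -0.3, -0.1]
finger_gap: 0.0602
grip_force: 0.0
```

Call:
jog_arm([
  [0, 0, 0, 0, 0, -0.025],
  [0, 0, 0, 0, 0, -0.025],
  [0, 0, 0, 0, 0, -0.025],
  [0, 0, 0, 0, 0, -0.025],
  [0, 0, 0, 0, 0, -0.025],
])

```text
t: 16.8
tcp_pos: [0.5936, -0.1217, 0.1851]
eef_rot: [[0.854, 0.521, 0.001], [0.521, -0.854, -0.0], [0.001, 0.001, -1.0]]
ft_force: [-0.3, -0.1, 0.0]
finger_gap: 0.0602
grip_force: 0.0
```

Call:
jog_arm([
  [0, 0, 0, 0, 0, -0.025],
  [0, 0, 0, 0, 0, -0.025],
  [0, 0, 0, 0, 0, -0.025],
  [0, 0, 0, 0, 0, -0.025],
  [0, 0, 0, 0, 0, -0.025],
])

```text
t: 17.42
tcp_pos: [0.5936, -0.1217, 0.1851]
eef_rot: [[0.236, 0.972, 0.001], [0.972, -0.236, -0.0], [-0.0, 0.001, -1.0]]
ft_force: [-0.2, 0.2, -0.9]
finger_gap: 0.0602
grip_force: 0.0
```

Call:
jog_arm([
  [0, 0, 0, 0, 0, -0.025],
  [0, 0, 0, 0, 0, -0.025],
  [0, 0, 0, 0, 0, -0.025],
  [0, 0, 0, 0, 0, -0.025],
  [0, 0, 0, 0, 0, -0.025],
])

```text
t: 18.05
tcp_pos: [0.5936, -0.1217, 0.1851]
eef_rot: [[-0.521, 0.854, 0.001], [0.854, 0.521, -0.0], [-0.001, 0.0, -1.0]]
ft_force: [0.0, -0.5, 0.0]
finger_gap: 0.06
grip_force: 0.0
```

```bash
python3 nav.py .4355 .3833 .17 2.302
```

```text
t 18.05 tcp [ 0.5936 -0.1217  0.1851] psi 2.1183 gap 0.06 F [ 0.0441 -0.4941  0.0396]
turn [ 0.0001  0.0001 -0.0292] shift after [2.4072 1.0978 0.0754] shift before [2.5673 0.6395 0.074 ]
```

Call:
jog_arm([
  [0, 0, 0, 0, 0, -0.0146],
  [0, 0, 0, 0, 0, -0.0146],
  [0.22, 0.1, 0, 0, 0, 0],
  [0.22, 0.1, 0, 0, 0, 0],
  [0.22, 0.1, 0, 0, 0, 0],
])

```text
t: 18.68
tcp_pos: [0.5503, 0.0182, 0.1851]
eef_rot: [[-0.663, 0.748, 0.001], [0.748, 0.663, -0.0], [-0.001, 0.001, -1.0]]
ft_force: [1.1, 0.0, -0.1]
finger_gap: 0.0604
grip_force: 0.0
```

Call:
jog_arm([
  [0.22, 0.1, 0, 0, 0, 0],
  [0.22, 0.1, 0, 0, 0, 0],
  [0.22, 0.1, 0, 0, 0, 0],
  [0.22, 0.1, 0, 0, 0, 0],
  [0.22, 0.1, 0, 0, 0, 0],
])

```text
t: 19.3
tcp_pos: [0.479, 0.2493, 0.1852]
eef_rot: [[-0.664, 0.748, 0.001], [0.748, 0.664, 0.0], [-0.001, 0.001, -1.0]]
ft_force: [-0.5, -0.1, 0.7]
finger_gap: 0.0602
grip_force: 0.0
```

Call:
jog_arm([
  [0.22, 0.1, 0, 0, 0, 0],
  [0.22, 0.1, 0, 0, 0, 0],
  [0.2, 0.1, 0.1, 0, 0, 0],
  [0, 0, 0.2, 0, 0, 0],
  [0, 0, 0, 0, 0, 0],
])

```text
t: 19.92
tcp_pos: [0.4382, 0.3829, 0.1226]
eef_rot: [[-0.664, 0.748, -0.004], [0.748, 0.664, -0.002], [0.001, -0.005, -1.0]]
ft_force: [0.0, -0.8, 1.2]
finger_gap: 0.0604
grip_force: 0.0
```

```bash
python3 - <<'E'
from fit import *
import pickle
d={n:ctrl.get_image(n) for n in("top","side")}; pickle.dump(d,open("d3.pkl","wb"))
s,t=d["side"]["color"],d["top"]["color"]
cv2.imwrite("pics/h.png",np.vstack([np.hstack([grid(s,195,100,66,50,6),grid(t,115,230,66,50,6)]),np.hstack([grid(s,245,210,66,50,6),grid(t,278,195,66,50,6)])]))
np.set_printoptions(precision=4,suppress=True)
for n in d: print("S",n,*fit(d[n],[("b",SQ,(.052,),"or",[0,1,2])],np.array([.593,-.122,2.456])))
D=pickle.load(open("d0.pkl","rb"))
d0=D["top"]
C=cls(cv2.resize(d0["color"][250:290,130:165],None,fx=4,fy=4,interpolation=cv2.INTER_CUBIC))["b"].astype(np.uint8)
c=max(cv2.findContours(C,0,1)[0],key=cv2.contourArea);r=cv2.minAreaRect(c);print(r)
u=np.array([[ (r[0][0]+.5)/4+130,(r[0][1]+.5)/4+250]]);print("L top",ray(d0,u,.048))
E
python3 nav.py .4355 .3833 .0205 2.302
```

```text
S top [ 0.5892 -0.1209  2.4418] [0.131]
S side [ 0.5937 -0.1237  2.4405] [0.053]
((67.39344024658203, 76.67212677001953), (58.8969612121582, 60.68947982788086), 50.194427490234375)
L top [[0.4324 0.3851 0.048 ]]
t 20.02 tcp [0.4402 0.3833 0.1259] psi 2.2961 gap 0.0604 F [0.7275 0.0542 1.753 ]
turn [ 0.0003  0.0001 -0.0009] shift after [ 0.0155 -0.0175  0.5271] shift before [ 0.0156 -0.0184  0.5271]
```

View pics/h.png

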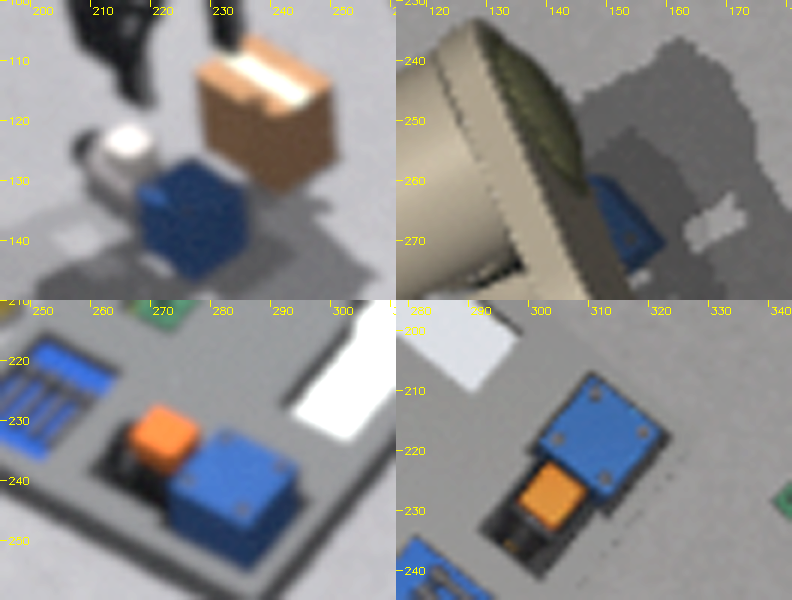

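```bash
python3 - <<'E'
from fit import *
import pickle
D=pickle.load(open("d0.pkl","rb"));np.set_printoptions(precision=4,suppress=True)
c=np.array([.4365,.3836]);X=np.array([np.cos(2.302),np.sin(2.302)]);Y=np.array([X[1],-X[0]])
P=ray(D["top"],[[122.5,240],[132.8,251.6],[120,267.8]],.06)[:,:2]+[.0044,-.0008]; print(P,(P-c)@np.c_[X,Y])
P=ray(D["side"],[[228,112],[238,106],[249.3,114],[239,119.5]],.06)[:,:2]; print((P-c)@np.c_[X,Y])
P=ray(D["side"],[[241.5,131.5],[229,124]],.0)[:,:2]; print((P-c)@np.c_[X,Y])
E
python3 nav.py .4365 .3836 .0205 2.302
```

```text
[[0.5255 0.4586]
 [0.49   0.4261]
 [0.4412 0.4628]] [[-0.0036  0.1164]
 [-0.0041  0.0682]
 [ 0.0558  0.0563]]
[[ 0.0648  0.0691]
 [ 0.0632  0.1174]
 [-0.0006  0.1124]
 [ 0.0045  0.0661]]
[[0.0054 0.0731]
 [0.0706 0.0719]]
t 20.02 tcp [0.4402 0.3833 0.1259] psi 2.2961 gap 0.0604 F [0.7275 0.0542 1.753 ]
turn [ 0.0003  0.0001 -0.0009] shift after [ 0.0133 -0.0127  0.5271] shift before [ 0.0134 -0.0137  0.5271]
```

Call:
jog_arm([
  [0.013, -0.013, 0.12, 0, 0, -0.001],
  [0, 0, 0.2, 0, 0, 0],
  [0, 0, 0.15, 0, 0, 0],
  [0, 0, 0.057, 0, 0, 0],
  [0, 0, 0, 0, 0, 0],
])

```text
t: 20.65
tcp_pos: [0.4366, 0.3837, 0.02]
eef_rot: [[-0.668, 0.744, 0.001], [0.744, 0.668, 0.001], [-0.0, 0.001, -1.0]]
ft_force: [0.1, 0.6, -0.2]
finger_gap: 0.0603
grip_force: 0.0
```

Call:
jog_arm([
  [0, 0, 0, 0, 0, 0],
  [0, 0, 0, 0, 0, 0],
  [0, 0, 0, 0, 0, 0],
  [0, 0, 0, 0, 0, 0],
], gripper=-1)

```text
t: 21.15
tcp_pos: [0.4371, 0.3842, 0.021]
eef_rot: [[-0.668, 0.744, 0.003], [0.744, 0.668, 0.002], [-0.001, 0.004, -1.0]]
ft_force: [0.6, -0.1, 7.3]
finger_gap: 0.0451
grip_force: 62.9
```

Call:
jog_arm([
  [0, 0, -0.05, 0, 0, 0],
  [0, 0, -0.15, 0, 0, 0],
  [0, 0, -0.2, 0, 0, 0],
  [0, 0, -0.2, 0, 0, 0],
  [0, 0, 0, 0, 0, 0],
])

```text
t: 21.78
tcp_pos: [0.4367, 0.3842, 0.1416]
eef_rot: [[-0.669, 0.744, 0.005], [0.744, 0.669, 0.003], [-0.001, 0.005, -1.0]]
ft_force: [-0.5, -0.1, -6.6]
finger_gap: 0.0447
grip_force: 63.7
```

```bash
python3 nav.py .700 .0088 .13 4.027
```

```text
t 21.77 tcp [0.4367 0.3842 0.1416] psi 2.3031 gap 0.0447 F [-0.468  -0.1353 -6.5958]
turn [ 0.0005  0.0009 -0.2744] shift after [ 0.6197 -2.2072  0.0579] shift before [-2.2758 -0.2761  0.0591]
```

Call:
jog_arm([
  [0, 0, 0, 0, 0, -0.025],
  [0, 0, 0, 0, 0, -0.025],
  [0, 0, 0, 0, 0, -0.025],
  [0, 0, 0, 0, 0, -0.025],
  [0, 0, 0, 0, 0, -0.025],
])

```text
t: 22.4
tcp_pos: [0.4348, 0.383, 0.1364]
eef_rot: [[-0.999, 0.048, -0.004], [0.048, 0.999, -0.002], [0.003, -0.002, -1.0]]
ft_force: [0.3, 0.2, -7.5]
finger_gap: 0.045
grip_force: 63.8
```

Call:
jog_arm([
  [0, 0, 0, 0, 0, -0.025],
  [0, 0, 0, 0, 0, -0.025],
  [0, 0, 0, 0, 0, -0.025],
  [0, 0, 0, 0, 0, -0.025],
  [0, 0, 0, 0, 0, -0.025],
])

```text
t: 23.02
tcp_pos: [0.4348, 0.383, 0.1365]
eef_rot: [[-0.74, -0.672, -0.004], [-0.672, 0.74, -0.002], [0.004, 0.001, -1.0]]
ft_force: [-1.0, 1.6, -7.4]
finger_gap: 0.045
grip_force: 63.8
```

Call:
jog_arm([
  [0, 0, 0, 0, 0, -0.024],
  [0.062, -0.22, 0, 0, 0, 0],
  [0.062, -0.22, 0, 0, 0, 0],
  [0.062, -0.22, 0, 0, 0, 0],
  [0.062, -0.22, 0, 0, 0, 0],
])

```text
t: 23.65
tcp_pos: [0.54, 0.232, 0.1365]
eef_rot: [[-0.635, -0.773, -0.004], [-0.773, 0.635, -0.001], [0.003, 0.003, -1.0]]
ft_force: [0.3, 0.5, -7.7]
finger_gap: 0.0449
grip_force: 63.9
```

Call:
jog_arm([
  [0.062, -0.22, 0, 0, 0, 0],
  [0.062, -0.22, 0, 0, 0, 0],
  [0.062, -0.22, 0, 0, 0, 0],
  [0.062, -0.22, 0, 0, 0, 0],
  [0, 0, 0, 0, 0, 0],
])

```text
t: 24.28
tcp_pos: [0.6451, 0.0804, 0.1358]
eef_rot: [[-0.638, -0.77, -0.004], [-0.77, 0.638, -0.0], [0.003, 0.003, -1.0]]
ft_force: [0.1, 1.0, -6.3]
finger_gap: 0.0451
grip_force: 64.6
```

```bash
python3 nav.py .7003 .0087 .07 4.027
```

```text
t 24.27 tcp [0.6451 0.0804 0.1358] psi -2.2625 gap 0.0451 F [ 0.0534  0.9794 -6.2744]
turn [ 0.0004 -0.0004 -0.001 ] shift after [ 0.1027 -0.4408  0.3288] shift before [ 0.099  -0.4423  0.3279]
```

Call:
jog_arm([
  [0, 0, 0, 0.0004, -0.0004, -0.001],
  [0.051, -0.22, 0, 0, 0, 0],
  [0.051, -0.22, 0, 0, 0, 0],
  [0, 0, 0.2, 0, 0, 0],
  [0, 0, 0.13, 0, 0, 0],
])

```text
t: 24.9
tcp_pos: [0.699, 0.0132, 0.0698]
eef_rot: [[-0.629, -0.777, -0.001], [-0.777, 0.629, 0.001], [-0.001, 0.001, -1.0]]
ft_force: [-0.8, 0.1, -7.0]
finger_gap: 0.0454
grip_force: 65.2
```

Call:
jog_arm([
  [0, 0, 0, 0, 0, 0],
])

```text
t: 25.02
tcp_pos: [0.6986, 0.0135, 0.0699]
eef_rot: [[-0.629, -0.777, -0.003], [-0.777, 0.629, 0.002], [0.001, 0.003, -1.0]]
ft_force: [1.2, -0.6, -6.5]
finger_gap: 0.0451
grip_force: 65.2
```

```bash
python3 nav.py .7003 .0087 .025 4.027
python3 - <<'E'
from fit import *
import pickle
d0=pickle.load(open("d0.pkl","rb"))["side"]
d=ctrl.get_image("side");o=ctrl.observe()
p=o["tcp_pos"];a=np.arctan2(o["eef_rot"][1,0],o["eef_rot"][0,0]);zb=p[2]-.021
im=grid(d["color"],250,160,95,75,8)
def dr(P,col):
    cv2.polylines(im,[np.round((proj(d,P)-[250,160])*8).astype(int)],True,col,1)
V=[[-23,-23],[23,-23],[23,23],[-23,23]]
dr(poly((*p[:2],a),V,zb),(0,0,255));dr(poly((*p[:2],a),V,zb+.048),(0,0,255))
dr(poly((.7003,.0087,-2.256),LONG,.024),(0,255,0));dr(poly((.7003,.0087,-2.256),LONG,.004),(255,0,255))
cv2.imwrite("pics/i.png",im)
E
```

```text
t 25.02 tcp [0.6986 0.0135 0.0699] psi -2.2511 gap 0.0451 F [ 1.1555 -0.6246 -6.5364]
turn [ 0.0005 -0.0001  0.0008] shift after [ 0.0132 -0.0218  0.2245] shift before [ 0.0131 -0.0224  0.2245]
```

View pics/i.png

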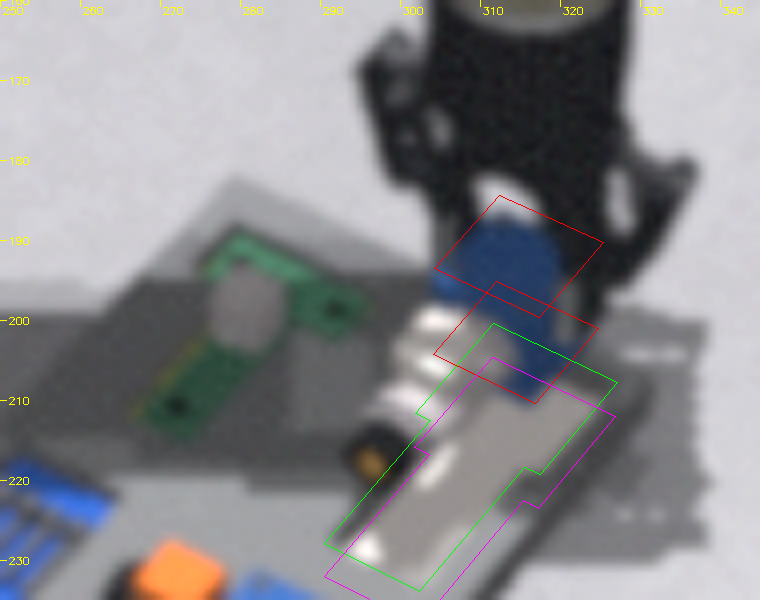

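Run:
```python
from fit import *
import pickle
d=pickle.load(open("d0.pkl","rb"))["side"]
for off in(0,4): print(off,(proj(d,poly((.6986,.0135,-2.2511),[[97+off,0],[-23+off,23],[23+off,23]],.049+.024))-[250,160])*8,(proj(d,poly((.6986,.0135,-2.2511),[[-23+off,23],[23+off,23]],.049))-[250,160])*8)
```

```text
0 [[374.97177516 463.52404611]
 [596.53699192 289.69334336]
 [533.34469572 364.35276844]] [[594.05867874 332.30671113]
 [531.51169253 406.80255035]]
4 [[369.06117107 470.38811095]
 [591.11749069 296.09628913]
 [527.75848251 370.95267842]] [[588.69372446 338.69657571]
 [525.98350171 413.38683585]]
```

The nut centre shows at crop (373,463) where (375,463) is predicted, so the valve is held as planned. Shift into line and lower.

Call:
jog_arm([
  [0.013, -0.022, 0, 0.0003, 0, 0.0008],
  [0, 0, 0.06, 0, 0, 0],
  [0, 0, 0.07, 0, 0, 0],
  [0, 0, 0.05, 0, 0, 0],
  [0, 0, 0, 0, 0, 0],
])

```text
t: 25.7
tcp_pos: [0.7018, 0.0075, 0.0356]
eef_rot: [[-0.634, -0.773, 0.003], [-0.773, 0.634, -0.0], [-0.001, -0.002, -1.0]]
ft_force: [0.3, -0.1, -7.1]
finger_gap: 0.045
grip_force: 65.2
```

```bash
python3 nav.py .7003 .0087 .025 4.027
```

```text
t 25.7 tcp [0.7018 0.0075 0.0356] psi -2.2574 gap 0.045 F [ 0.2741 -0.0745 -7.0792]
turn [-0.0004  0.0002 -0.0002] shift after [0.0002 0.0097 0.0531] shift before [0.0003 0.0098 0.0531]
```

Call:
jog_arm([
  [0, 0.009, 0.02, 0, 0, 0],
  [0, 0, 0.017, 0, 0, 0],
  [0, 0, 0.008, 0, 0, 0],
  [0, 0, 0.005, 0, 0, 0],
  [0, 0, 0, 0, 0, 0],
])

```text
t: 26.32
tcp_pos: [0.7011, 0.0085, 0.0271]
eef_rot: [[-0.634, -0.773, 0.005], [-0.773, 0.634, -0.001], [-0.003, -0.004, -1.0]]
ft_force: [0.7, 0.1, -6.4]
finger_gap: 0.0451
grip_force: 65.3
```

Call:
jog_arm([
  [0, 0, 0.005, 0, 0, 0],
  [0, 0, 0.004, 0, 0, 0],
  [0, 0, 0.002, 0, 0, 0],
  [0, 0, 0, 0, 0, 0],
])

```text
t: 26.82
tcp_pos: [0.7012, 0.0085, 0.0253]
eef_rot: [[-0.634, -0.773, 0.005], [-0.773, 0.634, -0.001], [-0.003, -0.005, -1.0]]
ft_force: [-0.9, 1.6, -2.6]
finger_gap: 0.045
grip_force: 65.9
```

Call:
jog_arm([
  [0, 0, 0.003, 0, 0, 0],
  [0, 0, 0, 0, 0, 0],
])

```text
t: 27.08
tcp_pos: [0.7012, 0.0086, 0.0252]
eef_rot: [[-0.634, -0.773, 0.005], [-0.773, 0.634, -0.001], [-0.003, -0.005, -1.0]]
ft_force: [-3.6, 1.0, 5.0]
finger_gap: 0.045
grip_force: 66.7
```

Call:
jog_arm([
  [0, 0, 0, 0, 0, 0],
  [0, 0, 0, 0, 0, 0],
  [0, 0, 0, 0, 0, 0],
  [0, 0, -0.05, 0, 0, 0],
  [0, 0, -0.15, 0, 0, 0],
], gripper=0.41)

```text
t: 27.7
tcp_pos: [0.7002, 0.0086, 0.0638]
eef_rot: [[-0.634, -0.773, 0.002], [-0.773, 0.634, -0.0], [-0.001, -0.002, -1.0]]
ft_force: [0.1, -0.3, 0.6]
finger_gap: 0.0603
grip_force: 0.0
```

Call:
jog_arm([
  [0, 0, -0.25, 0, 0, 0],
  [0, 0, -0.25, 0, 0, 0],
  [-0.1, -0.2, 0, 0, 0, 0],
  [-0.1, 0.25, 0, 0, 0, 0],
  [0, 0.25, 0, 0, 0, 0],
])

```text
t: 28.32
tcp_pos: [0.6793, 0.0789, 0.1628]
eef_rot: [[-0.634, -0.773, 0.004], [-0.773, 0.634, -0.0], [-0.002, -0.004, -1.0]]
ft_force: [0.6, 0.4, 0.5]
finger_gap: 0.06
grip_force: 0.0
```

```bash
python3 nav.py .45 .3 .2 4.027
```

```text
t 28.32 tcp [0.6793 0.0789 0.1628] psi -2.2573 gap 0.06 F [0.5906 0.3873 0.523 ]
turn [-0.0006  0.0004 -0.0002] shift after [-0.1303  1.5874 -0.1859] shift before [-0.129   1.5868 -0.1914]
```

Clear of the parts; move the arm to the side and check with both cameras.

Call:
jog_arm([
  [-0.02, -0.25, -0.04, 0, 0, 0],
  [-0.02, -0.25, -0.04, 0, 0, 0],
  [-0.02, -0.25, -0.04, 0, 0, 0],
  [-0.02, -0.25, -0.04, 0, 0, 0],
  [-0.02, -0.25, -0.04, 0, 0, 0],
])

```text
t: 28.95
tcp_pos: [0.8126, -0.0533, 0.1814]
eef_rot: [[-0.633, -0.773, 0.04], [-0.773, 0.634, -0.002], [-0.024, -0.032, -0.999]]
ft_force: [-0.4, -0.9, -0.5]
finger_gap: 0.0602
grip_force: 0.0
```

Call:
jog_arm([
  [-0.2, -0.15, 0, 0, 0, 0],
  [-0.25, 0, 0, 0, 0, 0],
  [-0.25, 0, 0, 0, 0, 0],
  [-0.25, 0, 0, 0, 0, 0],
  [0, 0, 0, 0, 0, 0],
])

```text
t: 29.58
tcp_pos: [0.8391, 0.0766, 0.1657]
eef_rot: [[-0.625, -0.769, 0.131], [-0.776, 0.631, -0.001], [-0.082, -0.102, -0.991]]
ft_force: [1.1, 0.4, -0.2]
finger_gap: 0.0601
grip_force: 0.0
```

Run:
```python
from fit import *
import pickle
d={n:ctrl.get_image(n) for n in("top","side")}
print(ctrl.observe()["tcp_pos"])
cv2.imwrite("pics/j.png",np.hstack([grid(d["side"]["color"],240,165,100,120,4),grid(d["top"]["color"],230,165,100,120,4)]))
np.set_printoptions(precision=4,suppress=True)
for n in d:
    for m,p in(("L",[.7007,.0086,-2.256]),("S",[.593,-.122,2.456])):
        print(n,m,*fit(d[n],[("b",SQ,(.052,),"or",[0,1,2])],np.array(p)))
```

```text
[0.83915536 0.07292599 0.16538997]
top L [ 0.6963  0.0059 -2.2471] [0.249]
top S [ 0.5892 -0.1213  2.4622] [0.135]
side L [ 0.7004  0.0028 -2.2507] [0.084]
side S [ 0.5936 -0.1238  2.4552] [0.065]
```

View pics/j.png

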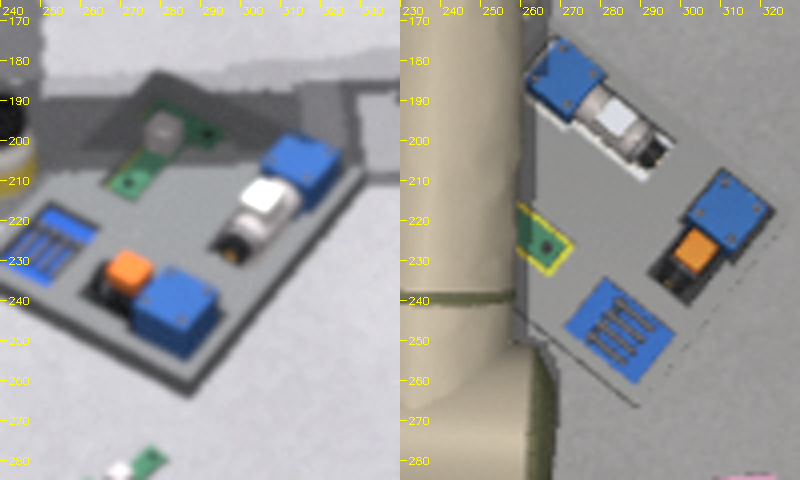

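Both valves and the bracket sit flat in their compartments: the long block is near (312,203) side / (272,184) top, the short one near (283,240) / (312,215). The arm is clear, so I hand in.

```bash
python3 -c "
from bench import ctrl
print(ctrl.sign_off())"
```

```text
the job is handed in; nothing more can be done
None
```

I set the bracket and both valves down in their compartments and handed the job in at about 30 s. The last pictures put the long valve about 4 mm off centre (limit 9 mm) and the bracket and short valve closer. I didn't re-measure the carton, bin or jar, and the sign-off returned no verdict.

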